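Shim the rocking comparator stand

TASK

The dial comparator stand rocks because its red foot is short. Using only the outside of the fingers, push the yellow wedge along the bench, thin end first, under the red foot until that corner is raised level, all the other feet are back on the bench and the stand no longer rocks, then leave the wedge there and back away. Do not lift the wedge, do not touch the stand or shove it along, and leave the tin, the wrench and the brass collet where they are.

Things in the scene. Friction and masses are not known exactly. Their poses are not given: they have to be found in the camera images.
- stand: Loose dial comparator stand, about 2.2 kg: off-white base 190 (x) x 150 (y) mm, from 32 to 58 mm up, column and dial gauge up to 219 mm high. Origin: base centre in x, y, at the level of the bottoms of the sound feet; z square to the base. Four ball feet of radius 18 mm at x +-75, y +-55 mm. At the start it leans about 0.09 rad down onto the short red foot.
- wedge: Loose solid yellow plastic wedge, 60 mm wide (x), 100 long (y), flat on the bench, 80 g. Origin: centre of its underside. Thick upright end, 18 mm high, at y = -50 mm; the top slopes straight down to a 1.5 mm edge at y = +50 mm. The thin end starts 30 to 90 mm short of the red foot, pointing roughly at it, up to 30 mm off to one side. It does not slip back when let go.
- short_foot (a point): Lowest point of the red short ball foot, stand frame (75, -55, 8) mm. It rests on the bench at the start with some 3 to 7 N. The stand is level on all feet when this point is 8 mm above the bench; raising it further lifts another foot off.
- raised_foot (a point): lowest point of the sound black foot opposite the red one, stand frame (-75, 55, 0) mm; hangs about 8 mm above the bench at the start
- left_foot (a point): lowest point of the sound black foot at stand frame (75, 55, 0) mm
- right_foot (a point): lowest point of the sound black foot at stand frame (-75, -55, 0) mm
- tin: green tin with steel lid, diameter 64, height 85 mm; origin at centre of its underside; a bystander
- wrench: steel wrench 170 mm long lying flat; a bystander
- collet: brass collet, diameter up to 48, height 45 mm; origin at centre of its underside; a bystander
There are look-alikes about, which are no part of the job. Of the things like the wedge, leave any that is black; of the rest the smaller one is meant.

How it is judged:
At the end, for the whole second after the job is handed in: The wedge lies flat on the bench and carries the red foot with more than 1 N, the stand is level within 0.02 rad (red foot 6 to 10 mm above the bench), the three sound feet are within 1.5 mm of the bench, and both are at rest (angle between stand's own z axis and vertical below 0.02 rad and height (world z) of each of raised_foot, left_foot, right_foot below 0.0015 m and height (world z) of short_foot between 0.006 and 0.01 m and contact force between wedge and stand above 1 N and angle between wedge's own z axis and vertical below 0.05 rad and height (world z) of wedge below 0.003 m and linear speed of each of stand, wedge below 0.01 m/s); the robot touches nothing.
It fails at once if the wedge is lifted off the bench (height (world z) of wedge above 0.01 m).
It fails at once if the robot touches the stand (contact force between any of the fingers, the arm and stand above 1 N).
It fails at once if the stand is shoved along by more than 20 mm (distance of any of left_foot, right_foot from where it was at the start of the episode above 0.02 m).
It fails at once if a bystander is moved by more than 20 mm (distance of any of tin, wrench, collet from where it was at the start of the episode above 0.02 m).
It also fails if it takes over 46 s, if anything falls off the work surface, if the arm or the gripper's body presses on something with over 40 N, if the wrist force passes 120 N, or if a joint passes its speed limit or range.

ROBOT

A 6-joint arm with a two-finger parallel gripper is mounted at the origin on the work surface. World frame = base frame: x ahead of the robot, y to its left, z up, the work surface at z = 0. Lengths are in m, angles in rad, forces in N, time in s.
With the tool pointing down it reaches from about 0.375 to 0.975 m from the base axis. Payload 3.8 kg.
Tool frame: the origin (TCP) lies on the centre line of the jaws, within the pads' length; the fingertips stand 25 mm ahead of it and the grasp point (between the pads) lies 6 mm ahead of it; z points along the fingers, y is the direction in which the jaws open and shut (so a half turn about z gives the same grasp; the last joint's range is limited). The gripper opens to 85 mm and grips with 20 to 120 N. Pads are 22 mm wide; open, the fingers measure 114 mm over their backs; the gripper's body (76 mm by 85 mm) begins 54 mm behind the grasp point. The pads swing forward as they close: fully open they stand 13 mm farther back than shut.
Start: joints at [1.176, 0.264, 1.604, -0, 1.274, -0.037], TCP at [0.236, 0.632, 0.256] pointing down, gripper open.
Joint ranges: [-2.63, 2.63], [-0.94, 2.18], [0.31, 2.57], [-1.31, 4.45], [0, 2.66], [-2.55, 2.55]. Speed limits (rad/s): [2.57, 2.57, 3.14, 3.14, 3.14, 3.14].

INTERFACE

Orientations are given as a rotation vector (axis times angle).
In Python, from workcell import bot gives the robot as it stands.
- The arm moves only by the tool servo_tool, never from a script. Its argument "moves" is a list of rows, each a list of 3 entries, a list of its own where there are three numbers: the closure in counts, from 0 (fully open) to 255 (shut), then the shift along the tool's x, y, z in m, then the turn about the tool's z in rad. A call has exactly 8 rows; each row shifts and turns the pose as measured when the row begins, along the tool's axes as they then stand; what a row does not reach is not made up. A row lasts 1/12 s, in which the tool goes at most 41.7 mm and 7.16 degrees, less where a joint would pass 70% of its speed; a pose out of reach is approached as far as the arm can. A call is refused whole if a number of a shift passes 0.0417 or a number of a turn 0.125, either way. A call with a gripper value outside its range is refused whole. The fingers move at their own pace and stop on an object; "newtons" is the grip in N (left out, the last holds). Time passes only in rows, so rows that do not move let the fingers close, or fill a call up. It gives the time, the measured TCP pose, the force and the opening at its end, in the units of the state.
- bot.read_state(): the state, without advancing time (a new reading comes with each control period).
- bot.read_camera(name): name is "side" or "top" or "wrist"; returns a dict with "pixels" (384x512x3 uint8, red, green, blue), "depth" (384x512 float32, m along the optical axis (not along the pixel's ray), 0 where there is no reading), "intrinsics" (3x3 intrinsics, pixels), "R" (3x3) and "t" (3): a world point X has camera coordinates R X + t. Camera axes: x right, y down, z forward; pixel columns grow to the right and rows downward; lengths in m; the calibration is good to about 2 mm. The wrist camera is an equidistant fisheye: a pixel r from the principal point sees the ray r / f radians off the axis. A picture is of the moment at which its call begins.
- bot.finish_job(): hands the job in, once; it reports no verdict.
The state is a dict: "time": time; "q": joint angles; "joint_vel": joint speeds; "joint_torque": joint torques, N m; "tool_pos": TCP position; "tcp_rot": TCP orientation; "wrist_force": force on the tool from outside, world axes, zero at the start; "torque": the same for the moment, N m; "width": opening from 0.0 (shut) to 1.0 (fully open).
Only numpy, scipy, OpenCV 4.12 (cv2) and the standard library are available. Lean on these libraries where they do the work, as an engineer would, in place of code of your own. Each camera call takes 0.05 s, during which the arm holds its last target.

## Working session

There is one attempt and no reset: what is moved stays moved. The work goes in short steps, Python scripts to look and compute and a tool call to move; the robot and the scene stay as the last step left them, time stands still between calls to the robot, and variables do not carry over. Pictures are saved under pics/ and viewed, and the job is handed in when it is done.

Besides the shell and the picture viewer there is one more tool, called as name(argument=value, ...) on one line, values as JSON. servo_tool: Moves the arm, as the interface text tells. Its arguments: {"type":"object","properties":{"moves":{"type":"array","items":{"type":"array"}},"newtons":{"type":"number"}},"required":["moves"]}

```bash
ls; mkdir -p pics; python3 - <<'E'
from workcell import bot
import cv2,numpy as np
s=bot.read_state();print(s)
for n in("side","top","wrist"):
    c=bot.read_camera(n);np.savez(f"{n}0.npz",**c)
    cv2.imwrite(f"pics/{n}0.png",c["pixels"][:,:,::-1]);print(n,c["intrinsics"].tolist(),c["R"].tolist(),c["t"])
E
```

```text
pics
{'time': 0.0, 'q': array([ 1.17610610e+00,  2.64757735e-01,  1.60536891e+00, -2.67563677e-06,
        1.27368522e+00, -3.68893817e-02]), 'joint_vel': array([ 0.00055361, -0.00187301, -0.00253714,  0.00044002, -0.00032504,
        0.00154852]), 'joint_torque': array([-4.20365159e-04, -5.15119958e+01, -3.67305779e+01, -2.57499937e-05,
        1.30614237e-02, -1.74215991e-06]), 'tool_pos': array([0.23613408, 0.63163642, 0.25496162]), 'tcp_rot': array([-0.55895338, -3.09098597,  0.00340542]), 'wrist_force': array([ 0.62714895,  0.14844188, -0.86929287]), 'torque': array([ 0.01585182, -0.00178626,  0.04231093]), 'width': 1.002051972802284}
side [[371.81752302088574, 0.0, 248.0634585658068], [0.0, 371.81752302088574, 192.98987720118183], [0.0, 0.0, 1.0]] [[0.6391454654394789, -0.7689952463624204, -0.011806145863569541], [-0.4924316529559259, -0.3973933340869944, -0.7743317152166227], [0.5907657244418009, 0.5007243244493147, -0.6326697477590744]] [-0.41430998  0.28571727  0.86265668]
top [[386.5184309384155, 0.0, 256.725334342562], [0.0, 386.5184309384155, 192.3831696228238], [0.0, 0.0, 1.0]] [[-0.002384943343253526, -0.9998522602520323, 0.017022623597776364], [-0.9941483264062286, 0.0005322427571540154, -0.10802232094035855], [0.10799730158177029, -0.017180639876022037, -0.9940027205518639]] [-0.05636104  0.55833866  1.06021634]
wrist [[297.3186396354542, 0.0, 249.0834705390735], [0.0, 297.3186396354542, 191.11477477747198], [0.0, 0.0, 1.0]] [[0.3510621135490225, 0.9363501563159585, -0.0019435013698408646], [0.9011487001353495, -0.3372989290028136, 0.2723241684792708], [0.25433523679361575, -0.0973540818899562, -0.962203601149206]] [-0.67294433 -0.03408788  0.37866224]
```

View pics/top0.png

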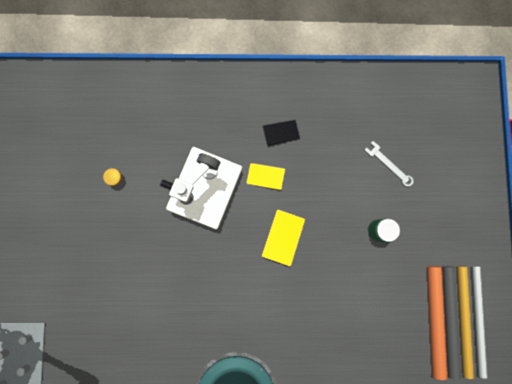

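View pics/side0.png

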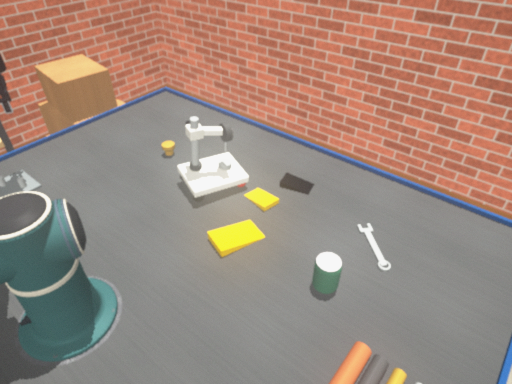

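View pics/wrist0.png

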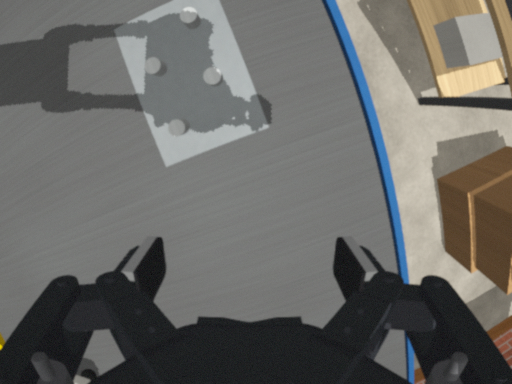

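Three wedge-like blocks show up in the top image: black at (281,132), large yellow at (284,238) and small yellow at (266,176). The small yellow one fits, because black is excluded and it is the smaller of the two yellows. I'll confirm this in an enlarged crop.

```bash
cat > h.py <<'E'
import numpy as np,cv2
from workcell import bot
def ray(c,u,v):
    K=c["intrinsics"];R=c["R"];t=c["t"]
    d=R.T@np.array([(u-K[0,2])/K[0,0],(v-K[1,2])/K[1,1],1]);o=-R.T@t
    return o,d
def onz(c,u,v,z):
    o,d=ray(c,u,v);return o+d*(z-o[2])/d[2]
def proj(c,X):
    p=c["R"]@np.asarray(X,float)+c["t"];K=c["intrinsics"];return K[0,0]*p[0]/p[2]+K[0,2],K[1,1]*p[1]/p[2]+K[1,2]
def cloud(c):
    K=c["intrinsics"];v,u=np.mgrid[:384,:512];z=c["depth"]
    P=np.stack([(u-K[0,2])/K[0,0]*z,(v-K[1,2])/K[1,1]*z,z],-1)
    return (P-c["t"])@c["R"]
def crop(c,x0,y0,x1,y1,s,name):
    im=c["pixels"][y0:y1,x0:x1,::-1];cv2.imwrite(f"pics/{name}.png",cv2.resize(im,None,fx=s,fy=s,interpolation=cv2.INTER_CUBIC))
E
python3 - <<'E'
from h import *
T=dict(np.load("top0.npz"));S=dict(np.load("side0.npz"))
crop(T,155,115,305,225,5,"tc0");crop(S,165,145,305,245,5,"sc0")
for n,c in(("top",T),("side",S)):
    P=cloud(c);p=c["pixels"].astype(int)
    m=((p[...,0]>150)&(p[...,1]>130)&(p[...,2]<80)).astype(np.uint8)
    k,l,st,ce=cv2.connectedComponentsWithStats(m)
    for i in range(1,k):
        if st[i,4]>60:
            q=P[l==i];print(n,st[i],ce[i].round(1),np.median(q,0).round(4),q[:,2].min().round(4),q[:,2].max().round(4),cv2.minAreaRect(q[:,:2].astype(np.float32)))
            A=np.c_[q[:,:2],np.ones(len(q))];print(" plane",np.linalg.lstsq(A,q[:,2],rcond=None)[0])
    m=(p[...,0]>110)&(p[...,1]<60)&(p[...,2]<60)
    m[:, :150]=0;m[300:]=0;m[:,300:]=0;ys,xs=np.nonzero(m);print("red",list(zip(xs,ys))[:20],P[m].mean(0) if m.any() else None)
for n,u,v in(("tin",388,230),("collet",112,177)): print(n,onz(T,u,v,.085 if n=="tin" else .045))
E
```

```text
top [247 164  37  26 732] [265.4 176.2] [ 0.6079 -0.0818  0.0083] -0.0048 0.0196 ((0.6088830232620239, -0.0833074301481247), (0.10255671292543411, 0.062349021434783936), 79.01712799072266)
 plane [-0.02332772 -0.14556148  0.01032177]
top [104 170  16  15  82] [110.7 178.2] [0.5948 0.3537 0.042 ] 0.0325 1.1151 ((0.5350979566574097, 0.16081389784812927), (0.4389719069004059, 0.044122397899627686), 70.32766723632812)
 plane [-1.2571529  -2.06137167  1.5142052 ]
top [ 262  210   43   56 1469] [282.9 237.8] [ 0.4301 -0.1314  0.0124] -0.0046 1.1151 ((0.4392063319683075, -0.10925392061471939), (0.13530847430229187, 0.1414709985256195), 71.78280639648438)
 plane [0.01996526 0.68825895 0.09843836]
top [460 267  14 112 840] [466.1 322.8] [ 0.1952 -0.6354  0.0227] -0.0049 1.1151 ((0.3483569025993347, -0.41094309091567993), (0.7233451008796692, 0.2563909590244293), 56.59852981567383)
 plane [-1.56976792e-03  1.68519497e+00  1.09509699e+00]
red [] None
side [254 190  24  21 288] [264.7 200.1] [ 0.6023 -0.1098  0.0133] -0.0008 0.7621 ((0.28286314010620117, -0.36839163303375244), (0.939464271068573, 0.07130419462919235), 39.106040954589844)
 plane [-0.78423347 -0.31731067  0.4513586 ]
side [ 208  221   56   36 1141] [233.9 237.3] [ 0.4173 -0.1405  0.0145] -0.0007 0.7621 ((0.21139782667160034, -0.3889588415622711), (0.7881017327308655, 0.15246230363845825), 49.122066497802734)
 plane [-0.45616973 -0.5959035   0.12443647]
red [] None
tin [ 0.45119912 -0.40636059  0.085     ]
collet [0.59993022 0.3452955  0.045     ]
```

View pics/tc0.png

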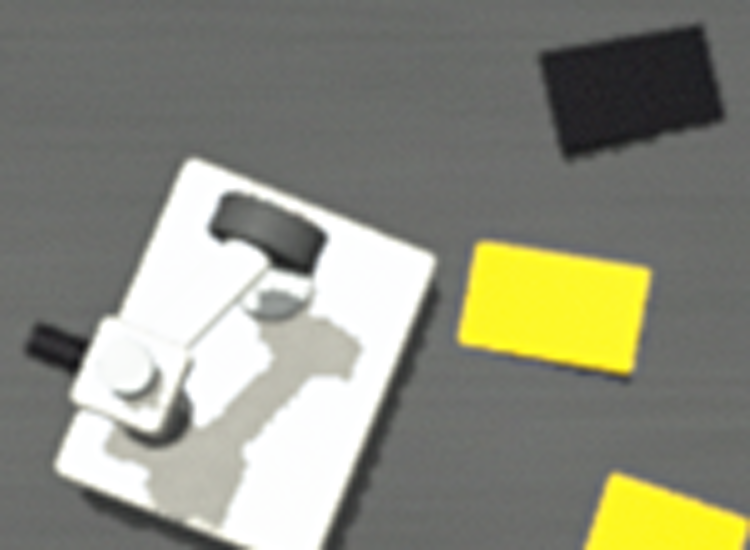

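View pics/sc0.png

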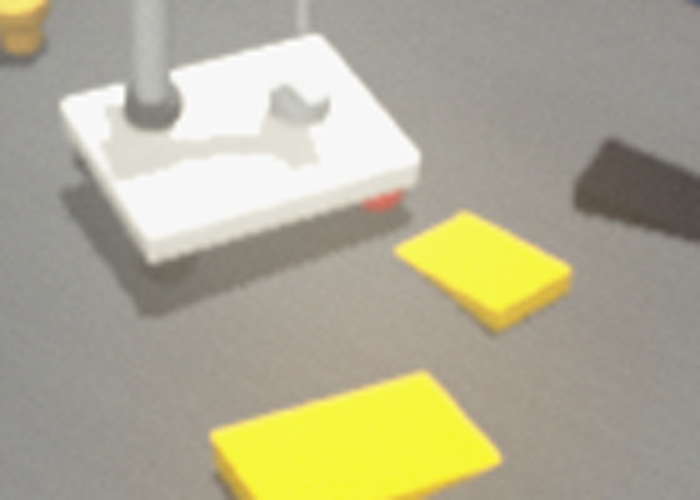

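The crop confirms the small yellow wedge at (266,176). Its thin end is at the left, facing the red foot, which the side crop shows at (380,198) under the nearer right corner. Next I'll fit poses from the corners.

```bash
cat >> h.py <<'E'
from scipy.optimize import least_squares
from scipy.spatial.transform import Rotation as Ro
def standpts(p,pts,lean=.0903):
    # lean about diagonal right->left foot through z=0
    pts=np.asarray(pts,float);ax=np.array([150,110,0.])/186.01
    piv=np.array([.075,.055,0])
    for sgn in(1,-1):
        R=Ro.from_rotvec(ax*lean*sgn)
        if R.apply(np.array([.075,-.055,.008])-piv)[2]<.008: break
    q=R.apply(pts-piv)+piv
    return Ro.from_rotvec([0,0,p[2]]).apply(q)+[p[0],p[1],0]
def wedgepts(p,pts):
    return Ro.from_rotvec([0,0,p[2]]).apply(np.asarray(pts,float))+[p[0],p[1],0]
def fit(f,pts,obs,p0):
    # obs: list of (cam, idx, u,v)
    def r(p):
        X=f(p,pts);o=[]
        for c,i,u,v in obs:
            a,b=proj(c,X[i]);o+=[a-u,b-v]
        return np.array(o)
    s=least_squares(r,p0);return s.x,r(s.x).round(2)
STB=[[.095,-.075,.058],[.095,.075,.058],[-.095,.075,.058],[-.095,-.075,.058]]
WED=[[-.03,.05,.0015],[.03,.05,.0015],[.03,-.05,.018],[-.03,-.05,.018],[.03,-.05,0],[-.03,-.05,0]]
FEET=dict(short=[.075,-.055,.008],left=[.075,.055,0],right=[-.075,-.055,0],raised=[-.075,.055,0])
E
python3 - <<'E'
from h import *
T=dict(np.load("top0.npz"));S=dict(np.load("side0.npz"))
t=lambda x,y:((x+.5)/5-.5+155,(y+.5)/5-.5+115)
s=lambda x,y:((x+.5)/5-.5+165,(y+.5)/5-.5+145)
m=(T["pixels"].min(2)>100).astype(np.uint8);
P=cloud(T)
crop(T,155,130,265,240,5,"tc1")
so=[(T,0,*t(436,260)),(T,1,*t(190,157)),(T,2,*t(55,467)),(S,0,*s(419,157)),(S,1,*s(318,34)),(S,2,*s(61,101)),(S,3,*s(150,247))]
yaw=-.35
for name,o in(("both",so),("top",so[:3]),("side",so[3:])):
    p,r=fit(standpts,STB,o,[.58,.08,yaw]);print(name,p,r)
    print({k:standpts(p,[v])[0].round(4) for k,v in FEET.items()})
wo=[(T,1,*t(478,241)),(T,0,*t(458,345)),(T,2,*t(652,267)),(T,3,*t(632,373)),(S,1,*s(463,211)),(S,0,*s(395,251)),(S,3,*s(498,316)),(S,2,*s(571,267)),(S,5,*s(500,331))]
# determine handedness: p yaw ~ +y of wedge -> world +y => yaw~0
for name,o in(("both",wo),("top",wo[:4]),("side",wo[4:])):
    print(name,*fit(wedgepts,WED,o,[.61,-.08,0]))
E
```

```text
both [ 0.56868912  0.09053305 -0.3725115 ] [ 1.14 -0.72  0.19 -0.27  0.11  1.07  0.51  0.12 -0.15 -0.16 -0.8  -0.29
 -0.75 -1.79]
{'short': array([ 0.6186,  0.0117, -0.    ]), 'left': array([0.6586, 0.1145, 0.    ]), 'right': array([ 0.4788,  0.0666, -0.    ]), 'raised': array([0.5189, 0.1687, 0.008 ])}
top [ 0.56871964  0.09225367 -0.38315399] [ 0.76 -0.32  0.02 -0.39 -0.75  0.67]
{'short': array([ 0.6178,  0.0129, -0.    ]), 'left': array([0.6588, 0.1152, 0.    ]), 'right': array([ 0.4786,  0.0693, -0.    ]), 'raised': array([0.5198, 0.171 , 0.008 ])}
side [ 0.56716092  0.08774582 -0.36300683] [ 0.93  0.44 -0.14  0.23 -0.68  0.41 -0.12 -1.09]
{'short': array([ 0.6178,  0.0094, -0.    ]), 'left': array([0.6568, 0.1125, 0.    ]), 'right': array([ 0.4775,  0.063 , -0.    ]), 'raised': array([0.5167, 0.1654, 0.008 ])}
both [ 0.60923572 -0.08370369 -0.17709753] [ 0.33  0.28  0.7  -0.48 -0.27  0.09  0.26 -0.74  0.02  0.56 -0.43  0.17
 -0.1  -1.13 -0.33  0.3  -0.59  0.29]
top [ 0.60859914 -0.08297093 -0.18362795] [ 0.16  0.39  0.4  -0.38 -0.47  0.43 -0.09 -0.42]
side [ 0.60983501 -0.08431414 -0.17335095] [ 0.21  0.56 -0.19  0.19  0.26 -1.16 -0.04  0.24 -0.24  0.27]
```

View pics/tc1.png

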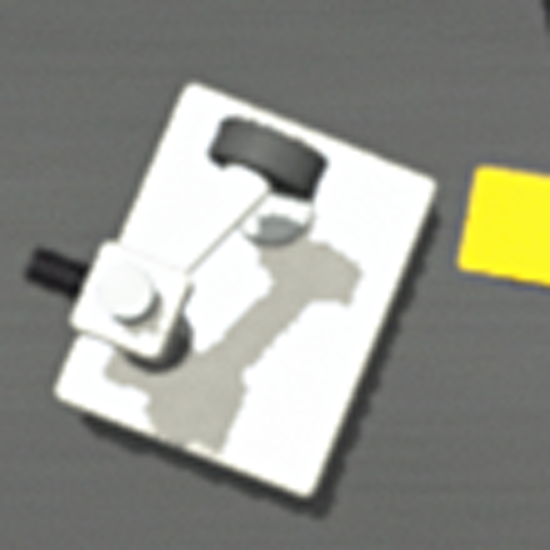

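```bash
python3 - <<'E'
from h import *
T=dict(np.load("top0.npz"));S=dict(np.load("side0.npz"));W=dict(np.load("wrist0.npz"))
st=bot.read_state();R=Ro.from_rotvec(st["tcp_rot"]).as_matrix()
print(R.round(3)); cw=-W["R"].T@W["t"];print("cam in tool",R.T@(cw-st["tool_pos"]))
P=np.concatenate([cloud(T).reshape(-1,3),cloud(S).reshape(-1,3)])
m=(P[:,0]>.4)&(P[:,0]<.75)&(P[:,1]>-.06)&(P[:,1]<.25)&(P[:,2]>.07)&(P[:,2]<.25)
Q=P[m]
foot=np.array([.618,.012]);d=np.array([.176,.984])
for a,b in((.07,.1),(.1,.15),(.15,.19),(.19,.25)):
    q=Q[(Q[:,2]>a)&(Q[:,2]<b)];s=(q[:,:2]-foot)@d
    print(a,b,len(q),s.min(),q[:,0].min(),q[:,0].max(),q[:,1].min(),q[:,1].max())
w=np.array([.609,-.0835]);print("trav",(foot-w)@d-.0121, "lat",(foot-w)@np.array([d[1],-d[0]]))
E
```

```text
[[-0.937  0.35  -0.001]
 [ 0.35   0.937 -0.002]
 [ 0.    -0.002 -1.   ]]
cam in tool [ 0.06969659 -0.00094201 -0.11712781]
0.07 0.1 334 0.03474326890865387 0.5221568156891547 0.6388600758753052 0.04848328849513536 0.16910415511107313
0.1 0.15 123 0.04824684217636347 0.53080878348048 0.6194061441202772 0.061558808498880714 0.13600104004273253
0.15 0.19 228 0.01938105294940254 0.5179021452020369 0.6348746588089761 0.03232793133694678 0.1427580841157217
0.19 0.25 1540 0.018396314231573535 0.5175891279991615 0.6353631682273749 0.031129125887744604 0.1755066286762916
trav 0.083456 lat -0.007951999999999992
```

```bash
cat >> h.py <<'E'
def plan(tgt,ang,n=16,step=.038,turn=.12):
    s=bot.read_state();p=s["tool_pos"].copy();R=Ro.from_rotvec(s["tcp_rot"]).as_matrix()
    a=np.arctan2(R[1,0],R[0,0]);print("pos",p.round(4),"ang",round(a,4),"F",s["wrist_force"].round(2),"t",round(s["time"],2),"w",s["width"])
    rows=[]
    for i in range(n):
        d=np.array(tgt)-p;L=np.abs(d).max() and np.linalg.norm(d);d=d*min(1,step/max(L,1e-9))
        da=(a-ang+np.pi)%(2*np.pi)-np.pi if abs(a-ang)<np.pi*.98 else a-ang
        dt=np.clip(da,-turn,turn)
        ax=np.array([np.cos(a),np.sin(a),0]);ay=np.array([np.sin(a),-np.cos(a),0])
        rows.append([[round(float(d@ax),3),round(float(d@ay),3),round(float(-d[2]),3)],round(float(dt),3)])
        p=p+d;a=a-dt
    for k in range(0,n,8):
        print([[255,*r] for r in rows[k:k+8]])
    print("end",p.round(4),round(a,4))
E
python3 -c "
from h import *
plan([.3,.40,.36],-.177,8)
"
```

```text
pos [0.2362 0.6318 0.2552] ang 2.7838 F [ 0.63  0.75 -0.79] t 0.15 w 0.9993948490498656
[[255, [-0.02, -0.028, -0.015], 0.12], [255, [-0.024, -0.026, -0.015], 0.12], [255, [-0.027, -0.023, -0.015], 0.12], [255, [-0.029, -0.019, -0.015], 0.12], [255, [-0.031, -0.016, -0.015], 0.12], [255, [-0.033, -0.012, -0.015], 0.12], [255, [-0.031, -0.007, -0.014], 0.12], [255, [0.0, 0.0, -0.0], 0.12]]
end [0.3  0.4  0.36] 1.8238
```

servo_tool(moves=[[255,[-0.02,-0.028,-0.015],0.12],[255,[-0.024,-0.026,-0.015],0.12],[255,[-0.027,-0.023,-0.015],0.12],[255,[-0.029,-0.019,-0.015],0.12],[255,[-0.031,-0.016,-0.015],0.12],[255,[-0.033,-0.012,-0.015],0.12],[255,[-0.031,-0.007,-0.014],0.12],[255,[0,0,0],0.12]], newtons=30)

```text
time: 0.82
tool_pos: [0.2966, 0.3882, 0.3556]
tcp_rot: [1.964, 2.445, -0.025]
wrist_force: [0.2, 1.2, -0.0]
width: 0.001
```

```bash
python3 -c "
from h import *
plan([.588,-.176,.35],-.177,24)
"
```

```text
pos [0.2966 0.3882 0.3556] ang 1.7884 F [ 0.23  1.25 -0.03] t 0.82 w 0.0014060183355141238
[[255, [-0.037, 0.01, 0.0], 0.12], [255, [-0.035, 0.014, 0.0], 0.12], [255, [-0.033, 0.018, 0.0], 0.12], [255, [-0.031, 0.022, 0.0], 0.12], [255, [-0.028, 0.026, 0.0], 0.12], [255, [-0.025, 0.029, 0.0], 0.12], [255, [-0.021, 0.032, 0.0], 0.12], [255, [-0.017, 0.034, 0.0], 0.12]]
[[255, [-0.013, 0.036, 0.0], 0.12], [255, [-0.009, 0.037, 0.0], 0.12], [255, [-0.004, 0.038, 0.0], 0.12], [255, [0.0, 0.038, 0.0], 0.12], [255, [0.005, 0.038, 0.0], 0.12], [255, [0.009, 0.037, 0.0], 0.12], [255, [0.014, 0.035, 0.0], 0.12], [255, [0.018, 0.034, 0.0], 0.12]]
[[255, [0.015, 0.022, 0.0], 0.045], [255, [0.0, 0.0, -0.0], 0.0], [255, [0.0, 0.0, -0.0], 0.0], [255, [0.0, 0.0, -0.0], 0.0], [255, [0.0, 0.0, -0.0], 0.0], [255, [0.0, 0.0, -0.0], 0.0], [255, [0.0, 0.0, -0.0], 0.0], [255, [0.0, 0.0, -0.0], 0.0]]
end [ 0.588 -0.176  0.35 ] -0.177
```

servo_tool(moves=[[255,[-0.037,0.01,0.0],0.12],[255,[-0.035,0.014,0.0],0.12],[255,[-0.033,0.018,0.0],0.12],[255,[-0.031,0.022,0.0],0.12],[255,[-0.028,0.026,0.0],0.12],[255,[-0.025,0.029,0.0],0.12],[255,[-0.021,0.032,0.0],0.12],[255,[-0.017,0.034,0.0],0.12]])

```text
time: 1.48
tool_pos: [0.4335, 0.1092, 0.3594]
tcp_rot: [2.889, 1.215, -0.009]
wrist_force: [0.8, 0.7, -0.8]
width: -0.001
```

servo_tool(moves=[[255,[-0.013,0.036,0.0],0.12],[255,[-0.009,0.037,0.0],0.12],[255,[-0.004,0.038,0.0],0.12],[255,[0.0,0.038,0.0],0.12],[255,[0.005,0.038,0.0],0.12],[255,[0.009,0.037,0.0],0.12],[255,[0.014,0.035,0.0],0.12],[255,[0,0,0.0],0.12]])

```text
time: 2.15
tool_pos: [0.5472, -0.1532, 0.3591]
tcp_rot: [3.114, -0.326, -0.002]
wrist_force: [0.2, -0.2, 0.5]
width: -0.001
```

```bash
python3 -c "
from h import *
plan([.588,-.176,.35],-.177,8)
plan([.588,-.176,.12],-.177,8)
"
```

```text
pos [ 0.5472 -0.1532  0.3591] ang -0.2088 F [ 0.15 -0.21  0.49] t 2.15 w -0.001223190328430701
[[255, [0.036, 0.011, 0.007], -0.032], [255, [0.009, 0.003, 0.002], 0.0], [255, [0.0, 0.0, -0.0], 0.0], [255, [0.0, 0.0, -0.0], 0.0], [255, [0.0, 0.0, -0.0], 0.0], [255, [0.0, 0.0, -0.0], 0.0], [255, [0.0, 0.0, -0.0], 0.0], [255, [0.0, 0.0, -0.0], 0.0]]
end [ 0.588 -0.176  0.35 ] -0.177
pos [ 0.5472 -0.1532  0.3591] ang -0.2088 F [ 0.15 -0.21  0.49] t 2.15 w -0.001223190328430701
[[255, [0.007, 0.002, 0.037], -0.032], [255, [0.007, 0.002, 0.037], 0.0], [255, [0.007, 0.002, 0.037], 0.0], [255, [0.007, 0.002, 0.037], 0.0], [255, [0.007, 0.002, 0.037], 0.0], [255, [0.007, 0.002, 0.037], 0.0], [255, [0.003, 0.001, 0.015], 0.0], [255, [0.0, 0.0, -0.0], 0.0]]
end [ 0.588 -0.176  0.12 ] -0.177
```

servo_tool(moves=[[255,[0.034,0.011,0.007],-0.032],[255,[0.009,0.003,0.03],0],[255,[0,0,0.038],0],[255,[0,0,0.038],0],[255,[0,0,0.038],0],[255,[0,0,0.038],0],[255,[0,0,0.038],0],[255,[0,0,0],0]])

```text
time: 2.82
tool_pos: [0.5891, -0.1855, 0.1245]
tcp_rot: [3.115, -0.298, 0.005]
wrist_force: [-2.5, 1.4, -1.4]
width: 0.001
```

```bash
python3 - <<'E'
from h import *
for n in("side","top","wrist"):
    c=bot.read_camera(n);np.savez(f"{n}1.npz",**c)
    cv2.imwrite(f"pics/{n}1.png",c["pixels"][:,:,::-1])
T=dict(np.load("top1.npz"));crop(T,155,115,345,255,4,"tc2")
plan([.588,-.176,.034],-.177,8)
E
```

```text
pos [ 0.5959 -0.1878  0.135 ] ang -0.1903 F [ 0.28 -0.01  0.95] t 2.97 w -0.004830745571299227
[[255, [-0.004, -0.004, 0.038], -0.013], [255, [-0.004, -0.004, 0.038], 0.0], [255, [-0.003, -0.003, 0.026], 0.0], [255, [0.0, 0.0, -0.0], 0.0], [255, [0.0, 0.0, -0.0], 0.0], [255, [0.0, 0.0, -0.0], 0.0], [255, [0.0, 0.0, -0.0], 0.0], [255, [0.0, 0.0, -0.0], 0.0]]
end [ 0.588 -0.176  0.034] -0.177
```

View pics/tc2.png

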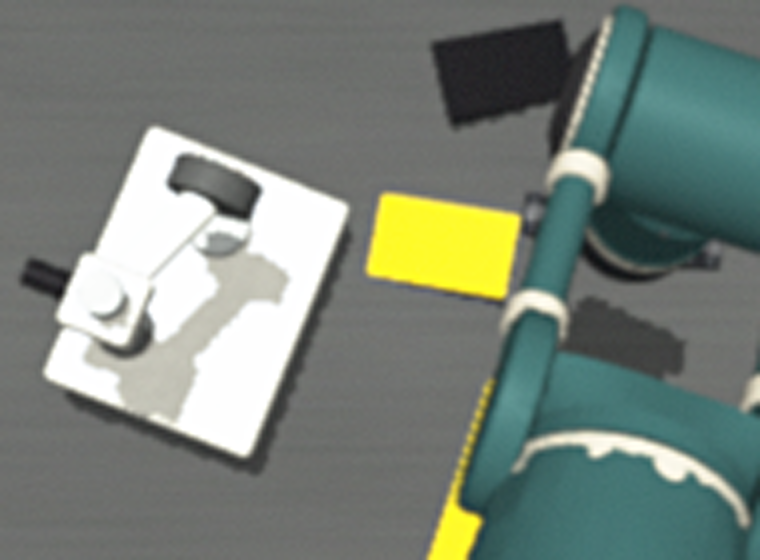

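View pics/wrist1.png

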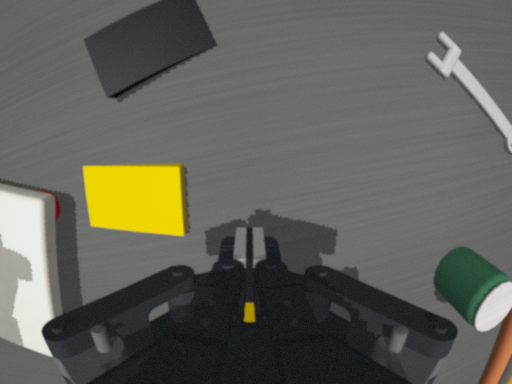

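View pics/side1.png

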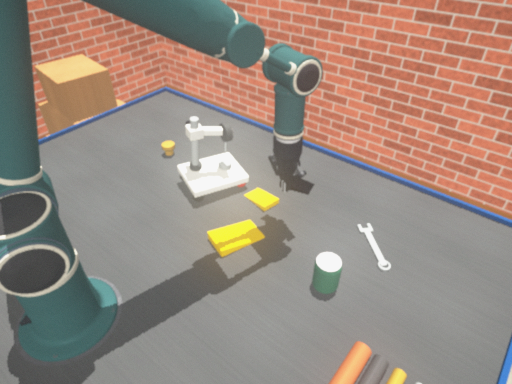

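```bash
python3 - <<'E'
from h import *
W=dict(np.load("wrist1.npz"));s=bot.read_state();R=Ro.from_rotvec(s["tcp_rot"]).as_matrix();p=s["tool_pos"]
K=W["intrinsics"];v,u=np.mgrid[:384,:512];a=(u-K[0,2])/K[0,0];b=(v-K[1,2])/K[0,0];r=np.hypot(a,b)+1e-9
t=np.tan(r)/r;z=W["depth"];P=np.stack([a*t*z,b*t*z,z],-1);X=(P-W["t"])@W["R"];Q=(X-p)@R
m=(z>0)&(z<.2)&(v>200)
print(m.sum())
for lo in np.arange(-.1,.05,.01):
    q=Q[m&(Q[...,2]>lo)&(Q[...,2]<lo+.01)]
    if len(q): print(round(lo,3),len(q),"y",q[:,1].min().round(3),q[:,1].max().round(3),"x",q[:,0].min().round(3),q[:,0].max().round(3))
for pt in((65,325),(50,330),(240,240),(260,240),(175,270),(85,165),(185,165),(88,230),(186,235)):
    print(pt,Q[pt[1],pt[0]].round(3),X[pt[1],pt[0]].round(3))
E
```

```text
40937
-0.08 4323 y -0.049 0.05 x -0.003 0.018
-0.07 10649 y -0.062 0.062 x -0.012 0.018
-0.06 8249 y -0.061 0.062 x -0.009 0.016
-0.05 6595 y -0.055 0.056 x -0.012 0.015
-0.04 3316 y -0.047 0.048 x -0.012 0.015
-0.03 4384 y -0.038 0.04 x -0.014 0.012
-0.02 1395 y -0.032 0.032 x -0.015 0.011
-0.01 715 y -0.013 0.014 x -0.015 0.009
-0.0 580 y -0.013 0.014 x 0.003 0.009
0.01 482 y -0.013 0.014 x 0.003 0.008
0.02 124 y -0.012 0.012 x 0.003 0.008
0.05 125 y 0.224 0.256 x -0.083 -0.071
(65, 325) [ 0.01  -0.053 -0.059] [ 0.615 -0.137  0.194]
(50, 330) [ 0.009 -0.057 -0.061] [ 0.615 -0.132  0.196]
(240, 240) [ 0.007 -0.004  0.009] [ 0.604 -0.186  0.126]
(260, 240) [0.007 0.005 0.009] [ 0.602 -0.195  0.126]
(175, 270) [ 0.01  -0.026 -0.023] [ 0.61  -0.163  0.158]
(85, 165) [ 0.021 -0.154  0.133] [ 0.648 -0.043  0.001]
(185, 165) [ 0.018 -0.055  0.135] [ 0.626 -0.139 -0.001]
(88, 230) [-0.045 -0.161  0.131] [ 0.585 -0.023  0.001]
(186, 235) [-0.047 -0.058  0.133] [ 0.563 -0.124  0.   ]
```

servo_tool(moves=[[255,[-0.006,-0.002,0.03],-0.013],[255,[0,0,0.03],0],[255,[0,0,0.025],0],[255,[0,0,0.008],0],[255,[0,0,0],0],[255,[0,0,0],0],[255,[0,0,0],0],[255,[0,0,0],0]])

```text
time: 3.63
tool_pos: [0.6158, -0.194, 0.072]
tcp_rot: [3.099, -0.274, 0.108]
wrist_force: [0.5, -0.4, 0.5]
width: -0.002
```

```bash
python3 - <<'E'
from h import *
d=np.array([.176,.984]);e=np.array([.984,-.176]);w=np.array([.609,-.0835])
t=w-.070*d-.004*e
plan([*t,.031],-.177,8)
s=bot.read_state();print((s["tool_pos"][:2]-w)@d,(s["tool_pos"][:2]-w)@e)
E
```

```text
pos [ 0.6158 -0.194   0.072 ] ang -0.1755 F [ 0.45 -0.36  0.48] t 3.63 w -0.0022403244642400094
[[255, [-0.018, -0.023, 0.025], 0.001], [255, [-0.012, -0.015, 0.016], 0.0], [255, [0.0, 0.0, -0.0], 0.0], [255, [0.0, 0.0, -0.0], 0.0], [255, [0.0, 0.0, -0.0], 0.0], [255, [0.0, 0.0, -0.0], 0.0], [255, [0.0, 0.0, -0.0], 0.0], [255, [0.0, 0.0, -0.0], 0.0]]
end [ 0.5927 -0.1517  0.031 ] -0.177
-0.10753764427151212 0.026168169386824865
```

```bash
python3 - <<'E'
from h import *
s=bot.read_state();print(Ro.from_rotvec(s["tcp_rot"]).as_matrix().round(3));print(s["q"].round(3),s["joint_torque"].round(2),s["joint_vel"].round(3))
E
```

```text
[[ 0.982 -0.176  0.066]
 [-0.174 -0.984 -0.035]
 [ 0.072  0.023 -0.997]]
[-0.338  0.337  1.878 -0.015  0.852  1.418] [ -0.   -49.28 -30.79  -0.05  -0.38  -0.  ] [ 0.001 -0.028 -0.029  0.     0.012 -0.   ]
```

servo_tool(moves=[[255,[-0.02,0,-0.03],0],[255,[0,0,-0.03],0],[255,[0,0,-0.03],0],[255,[0,0,0],0],[255,[0,0,0],0],[255,[0,0,0],0],[255,[0,0,0],0],[255,[0,0,0],0]])

```text
time: 4.3
tool_pos: [0.5927, -0.1883, 0.1705]
tcp_rot: [3.096, -0.273, 0.12]
wrist_force: [0.3, 0.8, 0.2]
width: -0.002
```

```bash
python3 - <<'E'
from h import *
s=bot.read_state();print(s["tool_pos"],Ro.from_rotvec(s["tcp_rot"]).as_matrix().round(3)[:,2]);print(s["q"].round(3),s["joint_vel"].round(3))
E
```

```text
[ 0.59270211 -0.18829086  0.17046164] [ 0.074 -0.038 -0.997]
[-0.342  0.184  1.868 -0.013  1.007  1.411] [-0.001  0.002  0.006  0.001  0.     0.001]
```

```bash
cat >> h.py <<'E'
D=np.array([.176,.984]);E_=np.array([.984,-.176]);Wd=np.array([.609,-.0835])
def info():
    s=bot.read_state();p=s["tool_pos"];R=Ro.from_rotvec(s["tcp_rot"]).as_matrix()
    print("t",round(s["time"],2),"pos",p.round(4),"along",((p[:2]-Wd)@D).round(4),"lat",((p[:2]-Wd)@E_).round(4),"zt",R[:,2].round(3),"ang",np.arctan2(R[1,0],R[0,0]).round(3),"F",s["wrist_force"].round(2))
    return s,R
def need(along,lat,z):
    s,R=info();g=np.array([*(Wd+along*D+lat*E_),z]);print("tool shift",(R.T@(g-s["tool_pos"])).round(4))
E
python3 -c "
from h import *
need(-.095,-.006,.031)"
```

```text
t 4.3 pos [ 0.5927 -0.1883  0.1705] along -0.106 lat 0.0024 zt [ 0.074 -0.038 -0.997] ang -0.175 F [0.31 0.77 0.25]
tool shift [-0.0195 -0.0144  0.138 ]
```

servo_tool(moves=[[255,[-0.001,-0.001,0.008],0],[255,[-0.003,-0.002,0.018],0],[255,[-0.003,-0.003,0.022],0],[255,[-0.003,-0.003,0.022],0],[255,[-0.003,-0.002,0.018],0],[255,[-0.002,-0.001,0.012],0],[255,[-0.001,0,0.006],0],[255,[0,0,0.003],0]])

```text
time: 4.97
tool_pos: [0.5826, -0.1757, 0.0463]
tcp_rot: [3.099, -0.274, 0.105]
wrist_force: [-0.2, -0.3, 0.3]
width: -0.002
```

```bash
python3 -c "
from h import *
need(-.095,-.006,.031)"
```

```text
t 4.97 pos [ 0.5826 -0.1757  0.0463] along -0.0953 lat -0.0098 zt [ 0.064 -0.034 -0.997] ang -0.176 F [-0.18 -0.28  0.32]
tool shift [ 0.0027 -0.0008  0.0155]
```

servo_tool(moves=[[255,[0.001,0,0.004],0],[255,[0.001,0,0.005],0],[255,[0.001,0,0.003],0],[255,[0,0,0.002],0],[255,[0,0,0.001],0],[255,[0,0,0],0],[255,[0,0,0],0],[255,[0,0,0],0]])

```text
time: 5.63
tool_pos: [0.5885, -0.1776, 0.031]
tcp_rot: [3.098, -0.274, 0.108]
wrist_force: [-1.2, -0.4, -0.3]
width: -0.004
```

```bash
python3 - <<'E'
from h import *
need(-.0695,-.006,.031)
W=bot.read_camera("wrist");cv2.imwrite("pics/w2.png",W["pixels"][:,:,::-1])
E
```

```text
t 5.63 pos [ 0.5885 -0.1776  0.031 ] along -0.0962 lat -0.0036 zt [ 0.066 -0.035 -0.997] ang -0.176 F [-1.21 -0.42 -0.32]
tool shift [-0.0024 -0.0268 -0.0008]
```

View pics/w2.png

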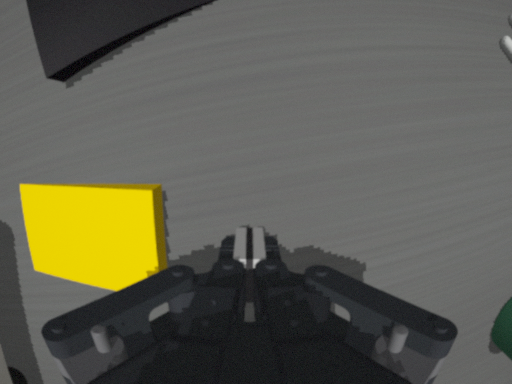

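servo_tool(moves=[[255,[-0.001,-0.003,0],0],[255,[0,-0.006,0],0],[255,[0,-0.006,0],0],[255,[0,-0.006,0],0],[255,[0,-0.005,0],0],[255,[0,-0.004,0],0],[255,[0,-0.004,0],0],[255,[0,-0.004,0],0]])

```text
time: 6.35
tool_pos: [0.5956, -0.1365, 0.0315]
tcp_rot: [3.098, -0.274, 0.112]
wrist_force: [-0.2, -0.8, 1.1]
width: -0.001
```

```bash
python3 - <<'E'
from h import *
need(-.030,-.006,.031)
E
```

```text
t 6.35 pos [ 0.5956 -0.1365  0.0315] along -0.0545 lat -0.0039 zt [ 0.069 -0.036 -0.997] ang -0.176 F [-0.23 -0.78  1.07]
tool shift [-0.0021 -0.0245 -0.0003]
```

servo_tool(moves=[[255,[-0.001,-0.004,0],0],[255,[0,-0.004,0],0],[255,[0,-0.004,0],0],[255,[0,-0.004,0],0],[255,[0,-0.003,0],0],[255,[0,-0.003,0],0],[255,[0,-0.002,0],0],[255,[0,0,0],0]])

```text
time: 7.02
tool_pos: [0.5999, -0.1097, 0.0313]
tcp_rot: [3.097, -0.273, 0.114]
wrist_force: [-0.2, -0.7, 0.6]
width: 0.001
```

```bash
python3 - <<'E'
from h import *
need(.020,-.006,.031)
for n in("side","top","wrist"):
    c=bot.read_camera(n);np.savez(f"{n}3.npz",**c)
T=dict(np.load("top3.npz"));crop(T,155,115,305,225,5,"tc3")
T=dict(np.load("side3.npz"));crop(T,165,145,305,245,5,"sc3")
cv2.imwrite("pics/w3.png",np.load("wrist3.npz")["pixels"][:,:,::-1])
E
```

```text
t 7.02 pos [ 0.5999 -0.1097  0.0313] along -0.0274 lat -0.0043 zt [ 0.07  -0.037 -0.997] ang -0.175 F [-0.24 -0.71  0.55]
tool shift [-0.0016 -0.0474 -0.0009]
```

View pics/tc3.png

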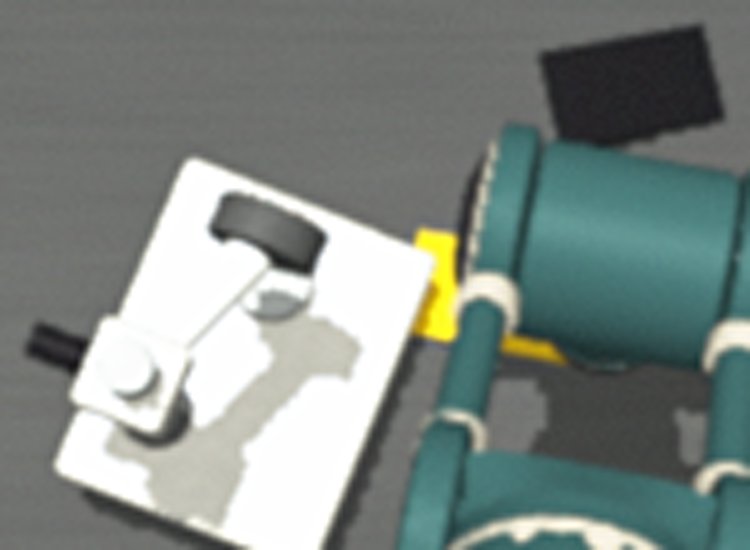

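View pics/sc3.png

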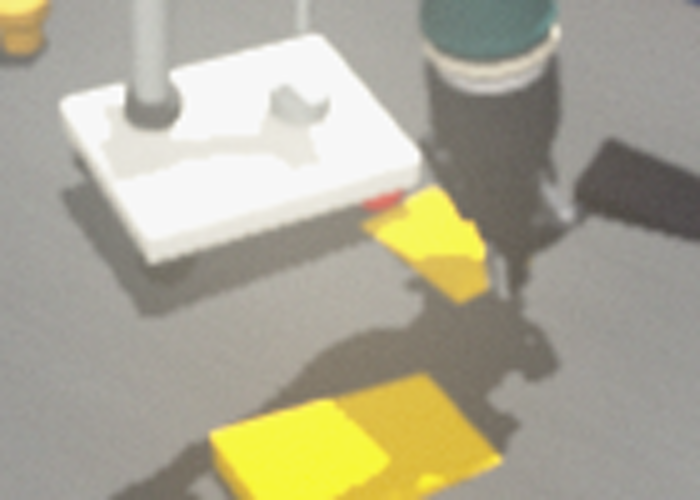

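View pics/w3.png

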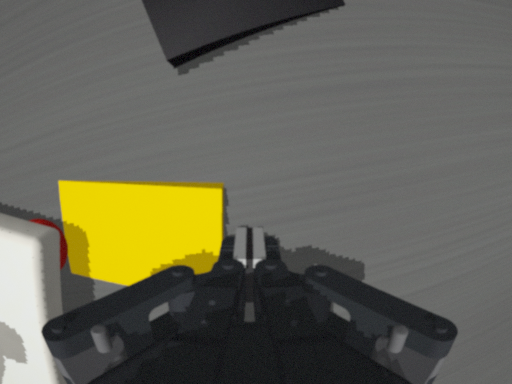

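servo_tool(moves=[[255,[0,-0.003,0],0],[255,[0,-0.003,0],0],[255,[0,-0.003,0],0],[255,[0,-0.003,0],0],[255,[0,-0.003,0],0],[255,[0,-0.003,0],0],[255,[0,-0.003,0],0],[255,[0,-0.003,0],0]])

```text
time: 7.83
tool_pos: [0.6042, -0.088, 0.0311]
tcp_rot: [3.093, -0.274, 0.114]
wrist_force: [-0.5, -3.9, 1.4]
width: -0.001
```

```bash
python3 -c "
from h import *
need(.020,-.004,.031)"
```

```text
t 7.83 pos [ 0.6042 -0.088   0.0311] along -0.0053 lat -0.0039 zt [ 0.07  -0.041 -0.997] ang -0.176 F [-0.52 -3.85  1.44]
tool shift [-0.0001 -0.0253 -0.0007]
```

servo_tool(moves=[[255,[0,-0.003,0],0],[255,[0,-0.003,0],0],[255,[0,-0.002,0],0],[255,[0,-0.002,0],0],[255,[0,-0.002,0],0],[255,[0,-0.002,0],0],[255,[0,-0.002,0],0],[255,[0,-0.002,0],0]])

```text
time: 8.5
tool_pos: [0.6082, -0.0676, 0.031]
tcp_rot: [3.093, -0.273, 0.115]
wrist_force: [-0.3, -3.3, 1.4]
width: 0.0
```

```bash
python3 - <<'E'
from h import *
need(.020,-.004,.031)
for n in("side","top","wrist"):
    c=bot.read_camera(n);np.savez(f"{n}4.npz",**c)
T=dict(np.load("side4.npz"));crop(T,165,145,305,245,5,"sc4")
cv2.imwrite("pics/w4.png",np.load("wrist4.npz")["pixels"][:,:,::-1])
E
```

```text
t 8.5 pos [ 0.6082 -0.0676  0.031 ] along 0.0155 lat -0.0036 zt [ 0.071 -0.041 -0.997] ang -0.175 F [-0.27 -3.27  1.42]
tool shift [-0.0004 -0.0045 -0.0001]
```

View pics/sc4.png

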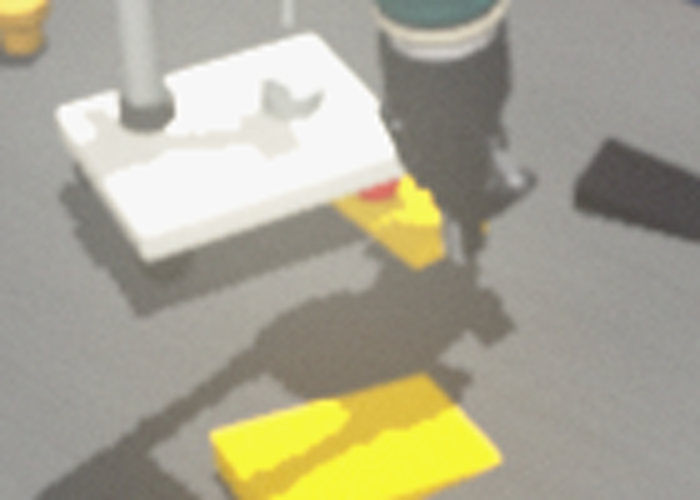

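View pics/w4.png

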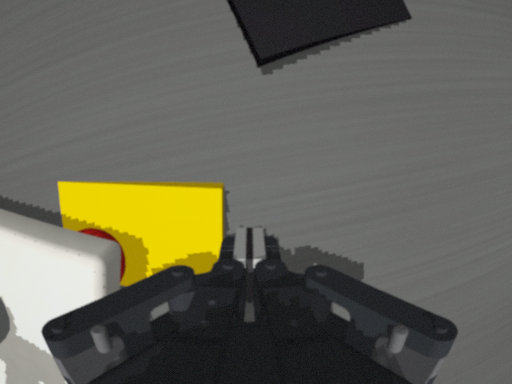

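```bash
cat >> h.py <<'E'
def tilt(c,verb=True):
    P=cloud(c);p=c["pixels"].astype(int)
    m=(p.min(2)>195)&(P[...,2]>.045)&(P[...,2]<.078)&(P[...,0]>.42)&(P[...,0]<.7)&(P[...,1]>-.05)&(P[...,1]<.24)
    q=P[m]
    for _ in range(6):
        A=np.c_[q[:,:2]-q[:,:2].mean(0),np.ones(len(q))];k=np.linalg.lstsq(A,q[:,2],rcond=None)[0];r=np.abs(A@k-q[:,2]);q=q[r<max(.003,2*np.median(r))]
    return len(q),k.round(4),q.mean(0).round(4),np.hypot(k[0],k[1]).round(4)
E
python3 - <<'E'
from h import *
for i in(0,3,4):
    for n in("top","side"): print(i,n,*tilt(dict(np.load(f"{n}{i}.npz"))))
E
```

```text
0 top 1641 [-0.0216  0.0853  0.0554] [0.5636 0.0768 0.0554] 0.088
0 side 1237 [-0.0158  0.085   0.0584] [0.5582 0.0754 0.0584] 0.0865
3 top 1682 [-0.0197  0.0855  0.0555] [0.5628 0.0775 0.0555] 0.0878
3 side 1221 [-0.0146  0.0865  0.0585] [0.5584 0.0768 0.0585] 0.0877
4 top 1134 [0.0003 0.0021 0.0566] [0.5643 0.0967 0.0566] 0.0022
4 side 1164 [0.0053 0.0126 0.0589] [0.5589 0.081  0.0589] 0.0137
```

servo_tool(moves=[[255,[0,-0.001,0],0],[255,[0,-0.001,0],0],[255,[0,-0.001,0],0],[255,[0,0,0],0],[255,[0,0,0],0],[255,[0,0,0],0],[255,[0,0,0],0],[255,[0,0,0],0]])

```text
time: 9.32
tool_pos: [0.6087, -0.0644, 0.0308]
tcp_rot: [3.094, -0.274, 0.115]
wrist_force: [-0.8, -3.1, 1.7]
width: 0.0
```

```bash
python3 - <<'E'
from h import *
need(.020,-.004,.031)
for n in("side","top"):
    c=bot.read_camera(n);np.savez(f"{n}5.npz",**c);print(n,*tilt(c))
need(.020,-.004,.031)
E
```

```text
t 9.32 pos [ 0.6087 -0.0644  0.0308] along 0.0188 lat -0.0036 zt [ 0.071 -0.04  -0.997] ang -0.175 F [-0.83 -3.07  1.71]
tool shift [-0.0003 -0.0012 -0.0003]
side 1163 [0.0073 0.0085 0.0588] [0.559  0.0816 0.0588] 0.0112
top 1031 [ 0.0022 -0.0045  0.0565] [0.5639 0.0996 0.0565] 0.005
t 9.42 pos [ 0.6087 -0.0644  0.0308] along 0.0188 lat -0.0037 zt [ 0.071 -0.04  -0.997] ang -0.175 F [ 0.05 -2.41  0.88]
tool shift [-0.0003 -0.0012 -0.0003]
```

servo_tool(moves=[[255,[0,-0.001,0],0],[255,[0,0,0],0],[255,[0,0,0],0],[255,[0,0.003,0],0],[255,[0,0.008,0],0],[255,[0,0.015,0],0],[255,[0,0.02,0],0],[255,[0,0.015,0],0]])

```text
time: 10.08
tool_pos: [0.5968, -0.1212, 0.0307]
tcp_rot: [3.098, -0.267, 0.111]
wrist_force: [-0.7, 0.3, 0.3]
width: -0.002
```

servo_tool(moves=[[255,[0,0.015,0],0],[255,[0,0.015,-0.005],0],[255,[0,0.015,-0.01],0],[255,[0,0.02,-0.02],0],[255,[0,0.02,-0.02],0],[255,[0,0.02,-0.02],0],[255,[0,0.01,-0.01],0],[255,[0,0.005,-0.005],0]])

```text
time: 10.75
tool_pos: [0.5623, -0.2423, 0.1198]
tcp_rot: [3.106, -0.272, 0.092]
wrist_force: [-0.1, -0.6, 0.4]
width: 0.001
```

```bash
python3 - <<'E'
from h import *
info()
for n in("side","top"):
    c=bot.read_camera(n);np.savez(f"{n}6.npz",**c);print(n,*tilt(c))
T=dict(np.load("top6.npz"));crop(T,155,115,305,225,5,"tc6")
T=dict(np.load("side6.npz"));crop(T,165,145,305,245,5,"sc6")
E
```

```text
t 10.75 pos [ 0.5623 -0.2423  0.1198] along -0.1645 lat -0.018 zt [ 0.057 -0.028 -0.998] ang -0.174 F [-0.07 -0.64  0.43]
side 1198 [0.0058 0.0065 0.0589] [0.5619 0.0795 0.0589] 0.0087
top 1717 [0.0004 0.0018 0.0564] [0.5634 0.0732 0.0564] 0.0018
```

View pics/tc6.png

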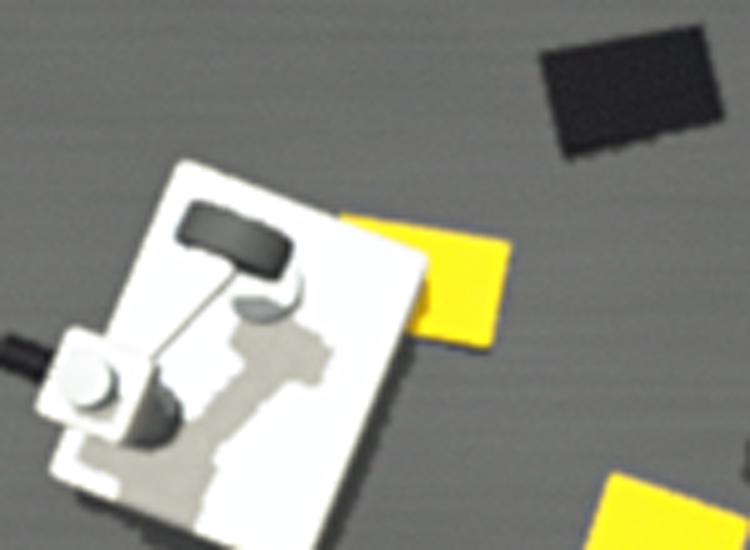

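View pics/sc6.png

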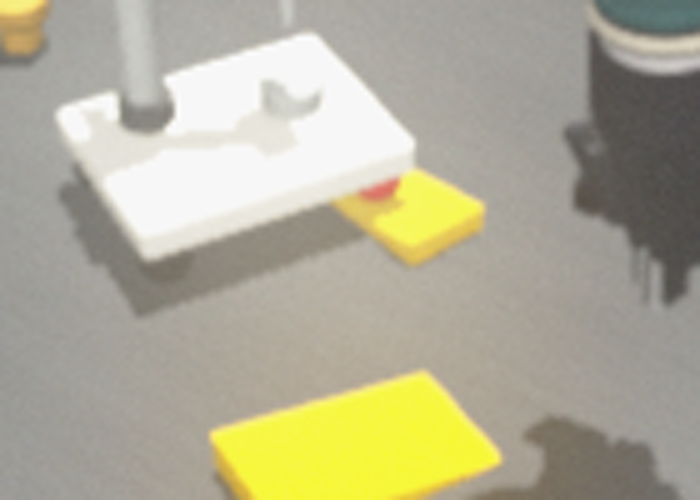

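```bash
python3 - <<'E'
from h import *
n0=np.array([-.257,.966])
for n,b in(("side",(-.0158+.0232,.085-.0873)),("top",(-.0216+.0232,.0853-.0873))):
    g=[]
    for _ in range(6): g.append(tilt(bot.read_camera(n))[1][:2])
    g=np.array(g);print(n,g.mean(0),g.std(0),"lean",(g.mean(0)-b)@n0, "perp",(g.mean(0)-b)@[.966,.257])
T=dict(np.load("top6.npz"));S=dict(np.load("side6.npz"))
t=lambda x,y:((x+.5)/5-.5+155,(y+.5)/5-.5+115)
s=lambda x,y:((x+.5)/5-.5+165,(y+.5)/5-.5+145)
wo=[(T,2,*t(512,242)),(T,3,*t(492,348)),(S,2,*s(485,210)),(S,3,*s(413,247)),(S,5,*s(414,264)),(S,4,*s(485,224))]
pw,r=fit(wedgepts,WED,wo,[.62,0,-.17]);print("wedge",pw,r)
so=[(T,0,*t(428,259)),(T,1,*t(183,158)),(T,2,*t(49,472)),(S,0,*s(414,141)),(S,1,*s(312,33)),(S,2,*s(55,110)),(S,3,*s(147,247))]
ps,r=fit(lambda p,q:standpts(p[:3],q,p[3]),STB,so,[.569,.09,-.37,.01]);print("stand",ps,r)
ft={k:standpts(ps[:3],[v],ps[3])[0] for k,v in FEET.items()}
print({k:v.round(4) for k,v in ft.items()})
d=ft["short"][:2]-pw[:2];c,s_=np.cos(pw[2]),np.sin(pw[2]);print("foot in wedge",c*d[0]+s_*d[1],-s_*d[0]+c*d[1])
E
```

```text
side [0.00628333 0.00751667] [0.00105738 0.00050799] lean 0.00976988333333333 perp 0.0014441833333333368
top [0.00108333 0.00383333] [0.00054288 0.00096896] lean 0.0057677833333333334 perp 0.0010000666666666698
wedge [ 0.62469485 -0.00415597 -0.1869044 ] [ 0.16 -0.05  0.32 -0.94 -0.27 -0.53 -0.2  -0.31 -0.32  0.66 -0.33  1.  ]
stand [ 0.56882724  0.09007276 -0.36770326  0.00836106] [ 1.25 -0.98 -0.11 -0.02  0.46  0.92  0.43  0.47 -0.19 -0.24 -0.49  0.
 -1.2  -2.26]
{'short': array([0.6191, 0.0117, 0.0073]), 'left': array([0.6586, 0.1144, 0.    ]), 'right': array([ 0.4791,  0.0657, -0.    ]), 'raised': array([0.5186, 0.1684, 0.0007])}
foot in wedge -0.008488500893314287 0.014559381092129925
```

```bash
python3 -c "
from h import *
need(-.06,-.004,.045)"
```

```text
t 11.45 pos [ 0.5623 -0.2404  0.1182] along -0.1627 lat -0.0184 zt [ 0.055 -0.027 -0.998] ang -0.172 F [ 0.93  1.05 -0.65]
tool shift [ 0.0106 -0.1039  0.0722]
```

servo_tool(moves=[[255,[0.001,-0.008,0.004],0],[255,[0.002,-0.014,0.008],0],[255,[0.002,-0.018,0.012],0],[255,[0.002,-0.018,0.014],0],[255,[0.001,-0.014,0.012],0],[255,[0.001,-0.008,0.008],0],[255,[0,-0.004,0.004],0],[255,[0,0,0],0]])

```text
time: 12.12
tool_pos: [0.5922, -0.1564, 0.0532]
tcp_rot: [3.105, -0.272, 0.095]
wrist_force: [-1.1, -0.3, 0.3]
width: -0.002
```

```bash
python3 -c "
from h import *
need(-.02,-.004,.031)"
```

```text
t 12.12 pos [ 0.5922 -0.1564  0.0532] along -0.0747 lat -0.0037 zt [ 0.059 -0.028 -0.998] ang -0.174 F [-1.06 -0.26  0.26]
tool shift [-0.0015 -0.0551  0.0212]
```

servo_tool(moves=[[255,[0,-0.004,0.004],0],[255,[0,-0.006,0.006],0],[255,[0,-0.008,0.005],0],[255,[0,-0.008,0.003],0],[255,[0,-0.008,0.001],0],[255,[0,-0.006,0],0],[255,[0,-0.003,0],0],[255,[0,-0.001,0],0]])

```text
time: 12.78
tool_pos: [0.603, -0.1115, 0.0334]
tcp_rot: [3.104, -0.276, 0.1]
wrist_force: [-0.3, 0.2, -0.6]
width: 0.002
```

```bash
python3 -c "
from h import *
need(.0175,-.004,.031)"
```

```text
t 12.78 pos [ 0.603  -0.1115  0.0334] along -0.0286 lat -0.0009 zt [ 0.062 -0.03  -0.998] ang -0.177 F [-0.35  0.19 -0.64]
tool shift [-0.0032 -0.0462  0.0014]
```

servo_tool(moves=[[255,[-0.001,-0.004,0.001],0],[255,[-0.001,-0.007,0],0],[255,[-0.001,-0.009,0],0],[255,[0,-0.008,0],0],[255,[0,-0.005,0],0],[255,[0,-0.003,0],0],[255,[0,-0.001,0],0],[255,[0,0,0],0]])

```text
time: 13.45
tool_pos: [0.6079, -0.0701, 0.0326]
tcp_rot: [3.103, -0.274, 0.103]
wrist_force: [0.3, -0.6, -0.8]
width: -0.0
```

```bash
python3 -c "
from h import *
need(.0237,-.004,.031)"
```

```text
t 13.45 pos [ 0.6079 -0.0701  0.0326] along 0.013 lat -0.0034 zt [ 0.064 -0.03  -0.998] ang -0.176 F [ 0.34 -0.64 -0.8 ]
tool shift [-0.0007 -0.0107  0.0014]
```

servo_tool(moves=[[255,[0,-0.002,0.001],0],[255,[0,-0.002,0],0],[255,[0,-0.002,0],0],[255,[0,-0.001,0],0],[255,[0,-0.001,0],0],[255,[0,-0.001,0],0],[255,[0,0,0],0],[255,[0,0,0],0]])

```text
time: 14.12
tool_pos: [0.6095, -0.0633, 0.0314]
tcp_rot: [3.1, -0.275, 0.102]
wrist_force: [0.2, -0.5, 0.6]
width: -0.001
```

```bash
python3 -c "
from h import *
need(.0237,-.004,.031)"
```

```text
t 14.12 pos [ 0.6095 -0.0633  0.0314] along 0.0199 lat -0.0031 zt [ 0.063 -0.033 -0.997] ang -0.176 F [ 0.24 -0.5   0.59]
tool shift [-0.0009 -0.0038  0.0003]
```

servo_tool(moves=[[255,[0,-0.001,0],0],[255,[0,-0.001,0],0],[255,[0,-0.001,0],0],[255,[0,-0.001,0],0],[255,[0,0,0],0],[255,[0,0,0],0],[255,[0,0,0],0],[255,[0,0,0],0]])

```text
time: 14.78
tool_pos: [0.6097, -0.0622, 0.0315]
tcp_rot: [3.096, -0.274, 0.102]
wrist_force: [-0.7, -3.2, 0.8]
width: -0.0
```

```bash
python3 -c "
from h import *
need(.0237,-.004,.031)
for n in ('top','side'): print(n,*tilt(bot.read_camera(n)))"
```

```text
t 14.78 pos [ 0.6097 -0.0622  0.0315] along 0.0211 lat -0.003 zt [ 0.062 -0.037 -0.997] ang -0.176 F [-0.72 -3.23  0.76]
tool shift [-0.001  -0.0026  0.0003]
top 1048 [ 0.0015 -0.0015  0.0567] [0.5669 0.1001 0.0567] 0.0021
side 1140 [0.0085 0.0059 0.059 ] [0.5586 0.0826 0.059 ] 0.0104
```

servo_tool(moves=[[255,[0,-0.002,0],0],[255,[0,-0.002,0],0],[255,[0,-0.001,0],0],[255,[0,0,0],0],[255,[0,0,0],0],[255,[0,0,0],0],[255,[0,0,0],0],[255,[0,0,0],0]])

```text
time: 15.55
tool_pos: [0.6102, -0.0604, 0.0315]
tcp_rot: [3.091, -0.27, 0.1]
wrist_force: [-0.5, -2.5, 0.5]
width: 0.004
```

```bash
python3 -c "
from h import *
need(.0237,-.004,.031)
for n in ('top','side'): print(n,*tilt(bot.read_camera(n)))"
```

```text
t 15.55 pos [ 0.6102 -0.0604  0.0315] along 0.0229 lat -0.0029 zt [ 0.061 -0.043 -0.997] ang -0.173 F [-0.47 -2.48  0.51]
tool shift [-0.0011 -0.0008  0.0004]
top 1000 [-0.0007 -0.0048  0.0567] [0.5688 0.1013 0.0567] 0.0049
side 1164 [0.0072 0.0027 0.059 ] [0.5594 0.0823 0.059 ] 0.0077
```

servo_tool(moves=[[255,[0,0.003,0],0],[255,[0,0.008,0],0],[255,[0,0.015,0],0],[255,[0,0.02,0],0],[255,[0,0.018,0],0],[255,[0,0.015,-0.003],0],[255,[0,0.015,-0.008],0],[255,[0,0.015,-0.015],0]])

```text
time: 16.32
tool_pos: [0.5869, -0.1654, 0.0572]
tcp_rot: [3.1, -0.265, 0.093]
wrist_force: [-0.2, 0.4, 0.0]
width: 0.002
```

servo_tool(moves=[[255,[0,0.015,-0.02],0],[255,[0,0.015,-0.02],0],[255,[0,0.012,-0.02],0],[255,[0,0.008,-0.015],0],[255,[0,0.004,-0.01],0],[255,[0,0,-0.004],0],[255,[0,0,0],0],[255,[0,0,0],0]])

```text
time: 16.98
tool_pos: [0.5713, -0.2215, 0.1531]
tcp_rot: [3.102, -0.273, 0.099]
wrist_force: [0.2, -0.6, -0.3]
width: -0.001
```

```bash
python3 - <<'E'
from h import *
info()
n0=np.array([-.257,.966])
for n,b in(("side",(-.0158+.0232,.085-.0873)),("top",(-.0216+.0232,.0853-.0873))):
    g=[]
    for _ in range(6): c=bot.read_camera(n);g.append(tilt(c)[1][:2])
    np.savez(f"{n}7.npz",**c)
    g=np.array(g);print(n,g.mean(0),"lean",(g.mean(0)-b)@n0, "perp",(g.mean(0)-b)@[.966,.257])
crop(dict(np.load("top7.npz")),155,115,305,225,5,"tc7")
crop(dict(np.load("side7.npz")),165,145,305,245,5,"sc7")
cv2.imwrite("pics/side7.png",np.load("side7.npz")["pixels"][:,:,::-1])
E
```

```text
t 16.98 pos [ 0.5713 -0.2215  0.1531] along -0.1424 lat -0.0128 zt [ 0.061 -0.031 -0.998] ang -0.175 F [ 0.2  -0.59 -0.28]
side [0.00695    0.00438333] lean 0.006571749999999996 perp 0.0012829166666666677
top [1.71666667e-03 8.33333333e-05] lean 0.0019825166666666678 perp 0.0006481166666666698
```

View pics/tc7.png

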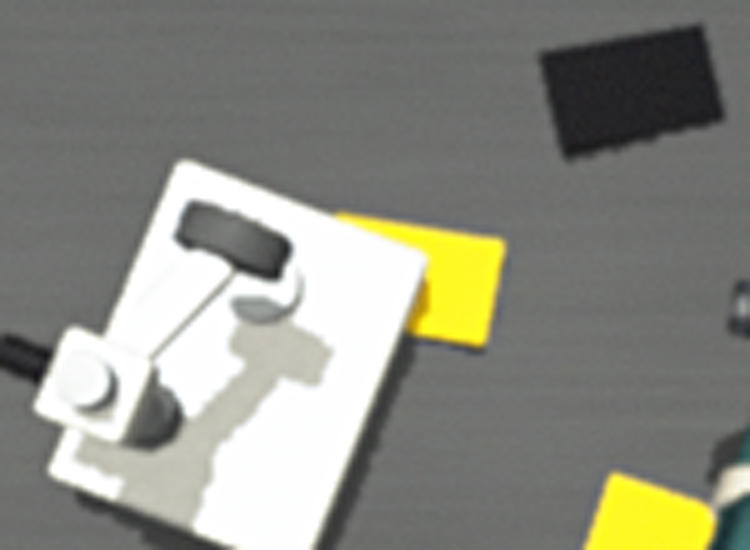

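View pics/sc7.png

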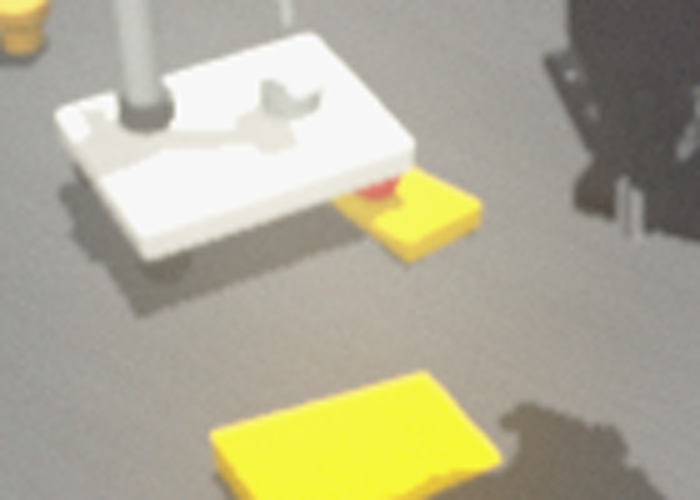

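View pics/side7.png

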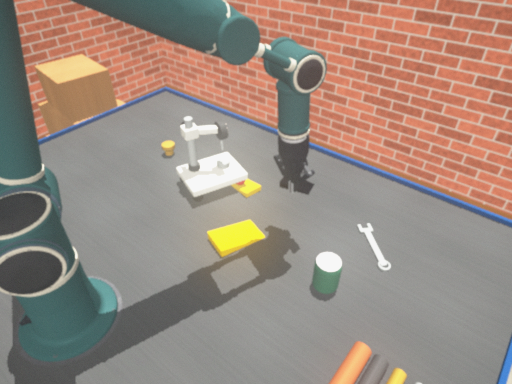

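```bash
python3 -c "
from workcell import bot
print(bot.finish_job(), bot.read_state()['time'])"
```

```text
the job is handed in; nothing more can be done
the job is handed in; nothing more can be done
```

The small yellow wedge is under the red foot and the stand is close to level. I handed the job in after about 18 s, and no verdict was reported. I pushed the wedge thin end first with the outside of the closed fingers, about 83 mm in two pushes, with forces of 4 N or less in the readings after each step.

Last checks, with the arm backed about 0.13 m off the wedge:
- **Tilt:** the two cameras disagree somewhat. After correcting for their starting bias, the top camera shows about 0.002 rad and the side camera about 0.0065 rad, both under the 0.02 limit.
- **Heights:** from those tilts I put the red foot at about 7.4 to 7.8 mm and the opposite foot within about 0.6 mm of the bench. So a slight gap under the opposite foot may remain. I did not measure the heights directly.
- **Stand and bystanders:** a pose fit after the first push put the stand within about 1 mm of its start. In the final side picture the tin, wrench and collet look where they were. I did not measure the bystanders again.
- **Wedge:** it lies flat in the pictures, with the red foot about 8 mm off its centre line. The contact force on the foot was not measured.

The tool picked up a tilt of about 0.07 rad from one abrupt stop early on. I could not undo it with the moves available, and it made no visible difference to the pushing.

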